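# Gauge the vice screw with the pitch-comb leaves

### The job

Find out which of the three wooden comb leaves has the pitch of the vice screw in the cradle nearest the robot: try them on top of its thread between the guide yokes, pressing gently (below 20 newtons) and feeling along for the grooves, until one sinks fully home. Leave that leaf standing pressed fully home in the thread near the middle of the screw, with the other two standing in the rack, and do not disturb the jar, the carving and the bowl.

Things in the scene. Friction and masses are not known exactly. Their poses are not given: they have to be found in the camera images.
- leaf_1: loose plywood comb leaf, 72 mm long (own x), 8 thick (own y), about 35 g, 90-degree V teeth on its lower edge. Three like leaves, pitches 10, 12, 14 mm (7, 6, 5 teeth); names say nothing of which fits. Origin: mid length and thickness, half-way up the tooth flanks. Own z up: top edge 66 mm above origin, tooth tips 2.5 to 3.5 mm below it
- leaf_2: a leaf like leaf_1, of another pitch. At the start each stands teeth down in a rack slot, origin 12.5 to 13.5 mm above the bench. Grip across the 8 mm thickness, grasp centre about 52 mm above the origin (lower and the fingers meet the yokes)
- leaf_3: a leaf like leaf_1, of another pitch. On a screw a fitting leaf that is s mm off its groove rides about s mm high, up to 3 to 4.5 mm where it stands on the flat crests; a leaf that does not fit stays 3 mm or more high wherever it is put. On the 45-degree flanks a leaf may stick and not slide down by itself
- screw_a: fixed wooden vice screw in a fixed cradle, thread 112 mm long along own x, axis 37 mm above the origin, mean diameter 36 mm, dark turned head at +x. One of three, pitches 10, 12, 14 mm; names say nothing of which. Gauge only the one nearest the robot (x below 0.53; the spares lie beyond x = 0.68). Origin: under mid-thread at bench height; own z up
- screw_b: same as screw_a, another pitch. On each cradle two pairs of dark guide yokes (own x = -26 and +26 mm, 10 mm long, reaching 36 mm to each side) leave a gap 12 mm wide over the axis, 63 to 75 mm above the origin, mouths flared up to 83 mm. A leaf goes down between them, lengthwise along the screw, and they keep it standing
- screw_c: same as screw_a, another pitch. Thread crests are flat, 4 to 5 mm wide, 56 mm above the origin. A fitting leaf fully home has its origin 55 mm above the screw's origin. Where along x the grooves lie is not given (any place within a pitch) and must be felt; slide or shift the leaf along x to find them, staying within 20 mm of the middle
- rack: dark wooden leaf rack, fixed: base 110 x 190 x 10 mm, origin under its centre at bench height. Three slots along own x at own y = -60, 0, +60 mm, each 12 mm wide between 60 mm long walls 34 mm high over the bench, mouths flared up to 42 mm. A racked leaf stands with tooth tips on the base, 10 mm above the bench, its length along own x
- jar: bystander: loose paint jar with white lid, 64 mm across, 90 mm high; origin under its centre
- carving: bystander: loose carved wooden animal on four legs, about 85 mm long, 82 mm high; origin on the bench under its body
- bowl: bystander: loose plastic bowl, 100 mm across, 45 mm high; origin under its centre
There are look-alikes about, which are no part of the job. Leave any blue or pink look-alike of the screw_c alone. Several things have the shape of the rack; the one meant has the colours described above.

How it is judged:
By the outcome, as a careful person would: the job done as asked, in the order asked, and still so for the second after the job is handed in, with the robot touching nothing.
It also fails if it takes over 72 s, if anything falls off the work surface, if the arm or the gripper's body presses on something with over 40 N, if the wrist force passes 120 N, or if a joint passes its speed limit or range.

### The arm

A 6-joint arm with a two-finger parallel gripper is mounted at the origin on the work surface. World frame = base frame: x ahead of the robot, y to its left, z up, the work surface at z = 0. Lengths are in m, angles in degrees, forces in N, time in s.
With the tool pointing down it reaches from about 0.4 to 0.825 m from the base axis. Payload 7 kg.
Tool frame: the origin (TCP) lies on the front face of the gripper's body, between the roots of the fingers; the fingertips stand 66 mm ahead of it and the grasp point (between the pads) lies 47 mm ahead of it; z points along the fingers, y is the line along which they close (so a half turn about z gives the same grasp; the last joint's range is limited). The gripper opens to 88 mm and grips with 3 to 60 N. Pads are 19 mm wide; open, the fingers measure 130 mm over their backs; the gripper's body (78 mm by 193 mm) begins 47 mm behind the grasp point.
Start: joints at [-51.217, 20.546, 0.682, 0, -70.136, -16.507], TCP at [0.256, -0.625, 0.292] pointing down, gripper open.
Joint ranges: [-176.03, 176.03], [-82.01, 121.73], [-58.28, 71.71], [-173.87, 95.51], [-174.79, -0.11], [-173.66, 173.66]. Speed limits (degrees/s): [136.94, 136.94, 172.46, 180, 180, 180].

### API

Orientations are given as [roll, pitch, yaw] about the fixed x, y, z axes, in that order (R = Rz(yaw) Ry(pitch) Rx(roll)).
In Python, from plant import ctrl gives the robot as it stands.
- The arm moves only by the tool send_rows, never from a script. Its argument "deltas" is a list of rows, each a list of 2 entries, a list of its own where there are three numbers: the shift along the tool's x, y, z each as a share of 800 mm, from -1 to 1, then the turn about the tool's z as a share of 90 degrees, from -1 to 1. A call has exactly 5 rows; each row is the pose to reach, as a shift and turn from the pose commanded when the call began, along the tool's axes at that moment; what a row does not reach only later rows make up. A row lasts 1/12 s, in which the tool goes at most 41.7 mm and 7.16 degrees, less where a joint would pass 70% of its speed; a pose out of reach is approached as far as the arm can. A call with a number of a shift or a turn outside -1 to 1 is refused whole. A call with a gripper value outside its range is refused whole. "gripper" is the opening, from 0 (shut) to 1 (fully open), set as the call begins (left out, the last holds). The fingers move at their own pace and stop on an object; the grip force is fixed at half the most. Time passes only in rows, so rows that repeat a pose let the fingers close, or fill a call up. It gives the time, the measured TCP pose, the force, the opening and the grip force at its end, in the units of the state.
- ctrl.get_obs(): the state, without advancing time (a new reading comes with each control period).
- ctrl.snapshot(name): name is "scene" or "top" or "wrist"; returns a dict with "color" (384x512x3 uint8, red, green, blue), "vertical_fov" (degrees; the focal length in pixels is half the picture's height over the tangent of half this angle, whatever the lens; pixels are square), "cx", "cy" (the principal point, pixels), "k1" (the pictures are not rectified: a ray, as slopes to the right and down, at radius r is drawn at 1 + k1 r^2 times it, then the intrinsics apply), "rvec" (rotation vector, rad) and "tvec" (3), from world to camera coordinates, as OpenCV has them. Camera axes: x right, y down, z forward; pixel columns grow to the right and rows downward; lengths in m; the calibration is good to about 2 mm. A picture is of the moment at which its call begins. There is no depth.
- ctrl.close_job(): hands the job in; it is judged then, once.
Trained networks look in a picture, given as the dict that the camera call returned (one of the last four; its "shot" number tells which), for a name from the list of things; names that differ only in an ending like _2 or _b are one class to them, and where a whole thing is asked for, a point or a joint stands for the part that bears it (a point fixed in the world has none). Each returns a list of dicts, best first, with "conf" (0 to 1); they miss things now and then, are a little off and sometimes report something else, mostly with a low value. They report only what shows in the picture. A call takes as long as a camera call. They do not tell look-alikes from the thing itself.
- ctrl.boxes_of(picture, thing): "xy" ([column, row] as shares, 0 to 1, of the picture: columns of its width, rows of its height, amid what is visible of it).
- ctrl.cut_out(picture, thing): "pixels" (384x512 bool, what is visible of it) and "xy" ([column, row] as shares, 0 to 1, of the picture: columns of its width, rows of its height, amid what is visible of it).
The state is a dict: "clock": time; "joint_pos": joint angles; "qvel": joint speeds; "tau": joint torques, N m; "tool_pos": TCP position; "orientation": TCP orientation; "force": force on the tool from outside, world axes, zero at the start; "moment": the same for the moment, N m; "opening": finger opening in m; "gripper_force": force on a finger pad.
Only numpy, scipy, OpenCV 4.12 (cv2) and the standard library are available. Lean on these libraries where they do the work, as an engineer would, in place of code of your own. Each camera call takes 0.05 s, during which the arm holds its last target. There are 200 camera calls.

## Working session

There is one attempt and no reset: what is moved stays moved. The work goes in short steps, Python scripts to look and compute and a tool call to move; the robot and the scene stay as the last step left them, time stands still between calls to the robot, and variables do not carry over. Pictures are saved under pics/ and viewed, at most 12 in all, crops included, and the job is handed in when it is done.

Besides the shell and the picture viewer there is one more tool, called after ">>>" as name(argument=value, ...) on one line, values as JSON. send_rows: Moves the arm, as the interface text tells. Shift numbers are shares of 800 mm and turn numbers shares of 90 degrees, none past 1 either way. Its arguments: {"type":"object","properties":{"deltas":{"type":"array","items":{"type":"array"}},"gripper":{"type":"number"}},"required":["deltas"]}

```bash
mkdir -p pics; ls; cat > h.py <<'E'
import numpy as np, cv2
from plant import ctrl
def cam(p):
    h=p['color'].shape[0]; f=h/2/np.tan(np.radians(p['vertical_fov'])/2)
    R=cv2.Rodrigues(np.array(p['rvec'],float))[0]; t=np.array(p['tvec'],float).ravel()
    return f,R,t
def ray(p,u,v):
    f,R,t=cam(p); d=np.array([(u-p['cx'])/f,(v-p['cy'])/f]); s=d.copy()
    for _ in range(30): s=d/(1+p['k1']*(s@s))
    return -R.T@t, R.T@np.array([s[0],s[1],1])
def at_z(p,u,v,z):
    o,d=ray(p,u,v); return o+d*(z-o[2])/d[2]
def proj(p,X):
    f,R,t=cam(p); c=R@np.asarray(X,float)+t; s=c[:2]/c[2]; s=s*(1+p['k1']*(s@s))
    return np.array([p['cx'],p['cy']])+f*s
def save(p,n): cv2.imwrite('pics/'+n,p['color'][:,:,::-1])
E
python3 - <<'E'
from h import *
np.set_printoptions(precision=3,suppress=True)
ps={n:ctrl.snapshot(n) for n in('top','scene')}
im=np.vstack([cv2.resize(p['color'],(0,0),fx=1,fy=1) for p in ps.values()])
for n,p in ps.items():
    cv2.imwrite(f'pics/{n}0.png',cv2.resize(p['color'][:,:,::-1],(800,600),interpolation=cv2.INTER_CUBIC))
    print(n,p['vertical_fov'],ray(p,256,192))
    for t in ('leaf_1','screw_a','rack','jar','carving','bowl'):
        for d in ctrl.boxes_of(p,t):
            u,v=d['xy'][0]*512,d['xy'][1]*384
            print(t,round(d['conf'],2),np.array([u,v]).round(1),at_z(p,u,v,{'leaf_1':.07,'screw_a':.04}.get(t,.02)))
o=ctrl.get_obs();print(o)
E
```

```text
pics
top 55.28328745974386 (array([0.351, 0.035, 1.221]), array([ 0.136,  0.01 , -0.991]))
leaf_1 0.68 [178.2 210. ] [0.445 0.291 0.07 ]
leaf_1 0.57 [214.4 207.9] [0.455 0.176 0.07 ]
leaf_1 0.54 [198.2 210.3] [0.446 0.227 0.07 ]
screw_a 0.93 [347.9 217.7] [ 0.437 -0.254  0.04 ]
screw_a 0.88 [309.2 142.7] [ 0.683 -0.126  0.04 ]
screw_a 0.68 [366.7 120.8] [ 0.767 -0.322  0.04 ]
screw_a 0.67 [231.9 144.7] [0.669 0.131 0.04 ]
screw_a 0.57 [347.5 270.4] [ 0.268 -0.253  0.04 ]
rack 0.97 [203.8 211.4] [0.447 0.217 0.02 ]
rack 0.91 [275.  213.6] [ 0.446 -0.018  0.02 ]
jar 0.75 [161.  149.7] [0.652 0.373 0.02 ]
jar 0.48 [384.4 171. ] [ 0.599 -0.385  0.02 ]
jar 0.29 [349.  215.5] [ 0.446 -0.263  0.02 ]
carving 0.61 [383.7 172.2] [ 0.595 -0.383  0.02 ]
bowl 0.56 [122.3 230.1] [0.376 0.488 0.02 ]
scene 55.09280624639074 (array([ 1.124, -0.611,  0.695]), array([-0.575,  0.574, -0.583]))
leaf_1 0.81 [302.5 151. ] [0.451 0.288 0.07 ]
leaf_1 0.68 [283.8 167.8] [0.478 0.161 0.07 ]
leaf_1 0.6 [291.2 159.6] [0.461 0.216 0.07 ]
screw_a 0.96 [122.6 204. ] [ 0.242 -0.283  0.04 ]
screw_a 0.95 [272.6 259. ]
[... 297 characters left out ...]
192 0.02 ]
jar 0.72 [365.9 169.4] [0.634 0.413 0.02 ]
carving 0.6 [159.  294.2] [ 0.583 -0.385  0.02 ]
carving 0.35 [285.7 167.6] [0.43  0.228 0.02 ]
bowl 0.61 [316.6 134.7] [0.354 0.503 0.02 ]
bowl 0.17 [166.8 236.8] [ 0.433 -0.262  0.02 ]
{'clock': 0.7, 'joint_pos': array([-51.216,  20.545,   0.683,  -0.001, -70.136, -16.507]), 'qvel': array([-0.036,  0.013,  0.034, -0.166, -0.03 , -0.005]), 'tau': array([  0.001, -58.216,  29.325,   7.001,   0.013,  -0.   ]), 'tool_pos': array([ 0.256, -0.625,  0.292]), 'orientation': array([-179.998,    0.002, -157.724]), 'force': array([-0.015, -0.967,  0.193]), 'moment': array([0.061, 0.025, 0.005]), 'gripper_force': 0.0, 'opening': 0.0874442370926061}
```

View pics/top0.png

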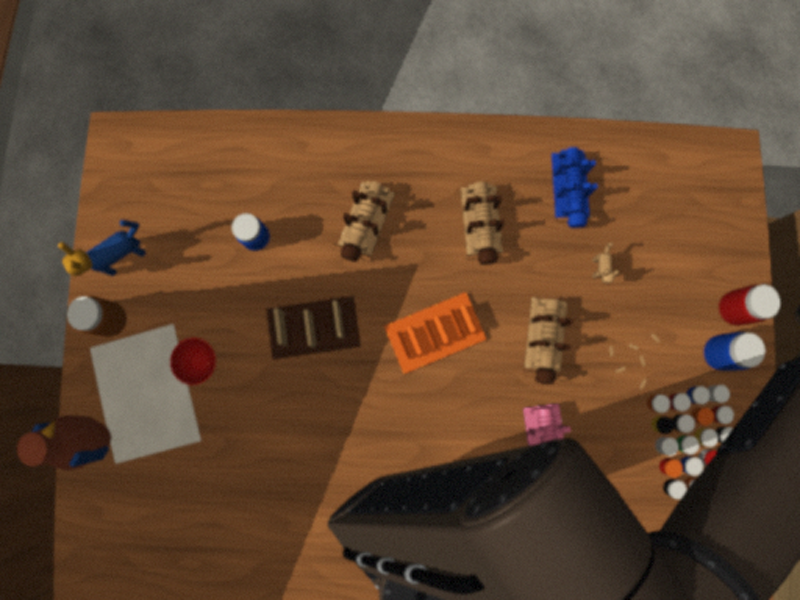

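View pics/scene0.png

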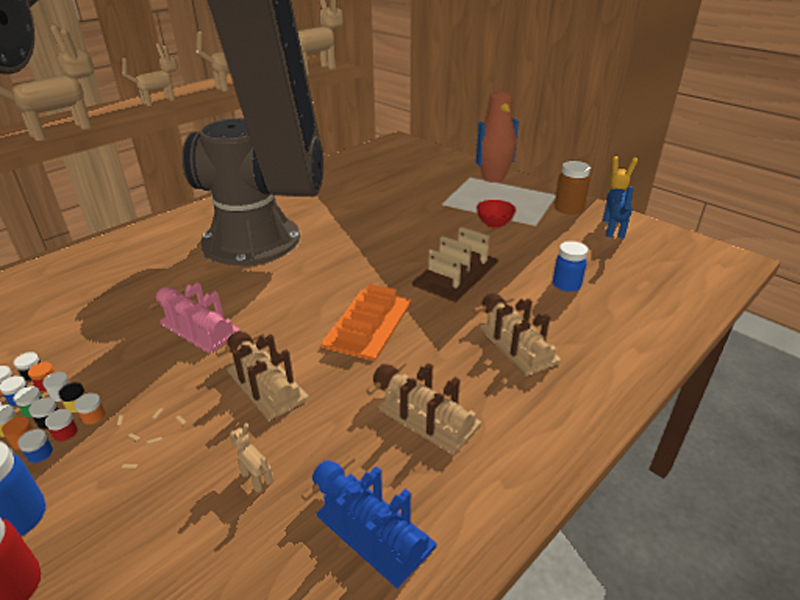

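The screw I want is the wooden one nearest the robot, at (545,338) in the 800-px top view, about (0.44,-0.25). It could be confused with the pink one (545,423), the blue one (573,187) and the spares (365,220) and (482,222).
The rack I want is the dark one at (313,327), about (0.447,0.217). The orange one at (437,332) is a look-alike. The jar with the blue body and white lid is at (250,231), the carving at (605,263) and the bowl at (193,361).

```bash
cat >> h.py <<'E'
def go(x,y,z,yaw,quiet=False):
    o=ctrl.get_obs(); p=o['tool_pos']; w=o['orientation'][2]; a=np.radians(w)
    d=np.array([x,y,z])-p
    s=np.array([np.cos(a)*d[0]+np.sin(a)*d[1], np.sin(a)*d[0]-np.cos(a)*d[1], -d[2]])
    t=-((yaw-w+180)%360-180)
    print('clk %.2f'%o['clock'],'shift',(s/.8).round(4),'turn',round(t/90,4))
E
python3 - <<'E'
from h import *
np.set_printoptions(precision=3,suppress=True)
p=ctrl.snapshot('wrist');o=ctrl.get_obs()
c,d=ray(p,256,192);print(c-o['tool_pos'],d,p['vertical_fov'],cam(p)[1])
go(.45,-.255,.30,180)
E
```

```text
[-0.062 -0.027  0.091] [ 0.227  0.105 -0.968] 60.65728234447656 [[-0.379  0.925 -0.001]
 [ 0.895  0.367  0.252]
 [ 0.234  0.095 -0.968]]
clk 0.75 shift [-0.4    0.336 -0.01 ] turn 0.2475
```

>>> send_rows(deltas=[[[-0.2,0.168,0],0.248],[[-0.2,0.168,0],0.248],[[-0.2,0.168,0],0.248],[[-0.2,0.168,0],0.248],[[-0.2,0.168,0],0.248]])

```text
clock: 1.17
tool_pos: [0.351, -0.4425, 0.2922]
orientation: [-180.0, 0.0, 179.8]
force: [0.4, 0.6, 0.1]
opening: 0.0876
gripper_force: 0.0
```

>>> send_rows(deltas=[[[-0.121,0.231,0],0],[[-0.121,0.231,0],0],[[-0.121,0.231,0],0],[[-0.121,0.231,0],0],[[-0.121,0.231,0],0]])

```text
clock: 1.58
tool_pos: [0.4479, -0.2576, 0.2927]
orientation: [-180.0, 0.1, 180.0]
force: [1.2, -0.4, 0.3]
opening: 0.0875
gripper_force: 0.0
```

```bash
python3 - <<'E'
from h import *
np.set_printoptions(precision=4,suppress=True)
p=ctrl.snapshot('wrist');o=ctrl.get_obs();print(o['tool_pos'],o['orientation'],o['force'],o['clock'])
cv2.imwrite('pics/w1.png',cv2.resize(p['color'][:,:,::-1],(800,600),interpolation=cv2.INTER_CUBIC))
for d in ctrl.cut_out(p,'screw_a'):
    m=d['pixels'];v,u=np.nonzero(m);print(d['conf'],d['xy'],m.sum(),u.min(),u.max(),v.min(),v.max())
E
```

```text
[ 0.451  -0.2531  0.2927] [ 179.9577    0.1559 -179.8833] [ 2.128  4.644 -0.504] 1.6333
0.95 [0.6689, 0.7839] 447 319 384 287 383
0.75 [0.4857, 0.0448] 2388 214 290 0 37
0.71 [0.4748, 0.4128] 10548 205 298 72 240
```

View pics/w1.png

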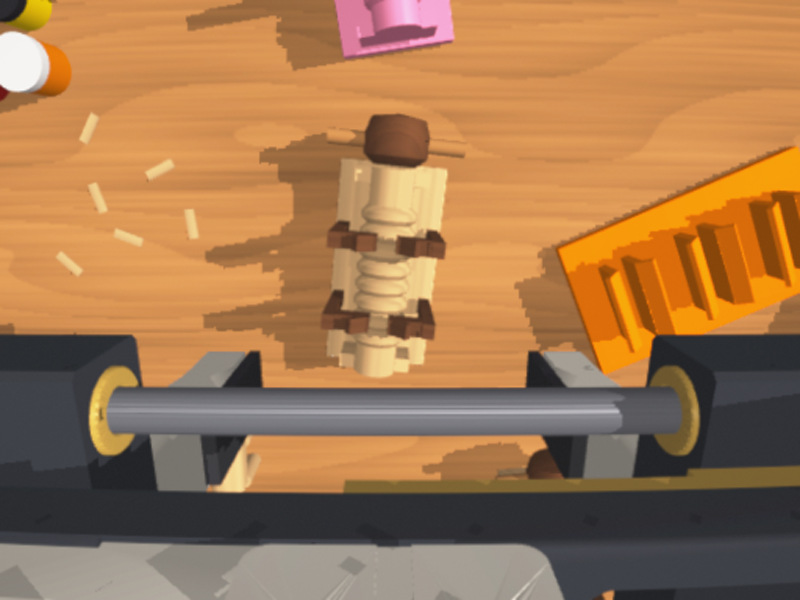

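The close view shows the wooden screw with its head at (397,140). The yoke pairs are near (387,243) and (378,323), and the pink and orange look-alikes stay clear of it. I'll zoom in to measure.

```bash
python3 - <<'E'
from h import *
np.set_printoptions(precision=4,suppress=True)
p=ctrl.snapshot('wrist')
import pickle;pickle.dump(p,open('w1.pkl','wb'))
c=p['color'][95:245,195:305,::-1]
im=cv2.resize(c,None,fx=5.3,fy=4,interpolation=cv2.INTER_CUBIC)
im=cv2.resize(c,None,fx=4,fy=4,interpolation=cv2.INTER_CUBIC)
for i in range(0,110,10): cv2.putText(im,str(195+i),(i*4,8),0,.3,(0,0,255));cv2.line(im,(i*4,10),(i*4,14),(0,0,255))
for i in range(0,150,10): cv2.putText(im,str(95+i),(0,i*4+3),0,.3,(0,0,255))
cv2.imwrite('pics/c1.png',im)
E
```

```text
(no output)
```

View pics/c1.png

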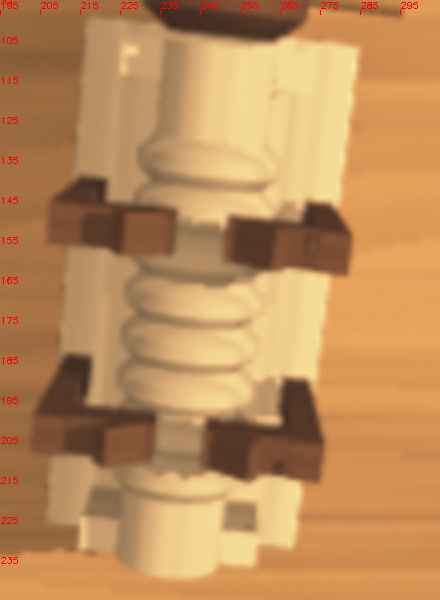

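```bash
python3 - <<'E'
from h import *
import pickle
np.set_printoptions(precision=4,suppress=True)
p=pickle.load(open('w1.pkl','rb'))
for z in (.075,.083):
    a=at_z(p,195+200.5/4,95+253/4,z);b=at_z(p,195+178.5/4,95+465/4,z)
    print(z,a,b,b-a,np.degrees(np.arctan2((b-a)[1],(b-a)[0])))
# base plate corners (z~?) and axis ends
a=at_z(p,195+176/4,95+578/4,.037);print('far end',a)
go(.40,.215,.30,180)
E
```

```text
0.075 [ 0.4299 -0.2631  0.075 ] [ 0.4826 -0.2685  0.075 ] [ 0.0527 -0.0054  0.    ] -5.898019508852912
0.083 [ 0.4286 -0.2629  0.083 ] [ 0.48   -0.2682  0.083 ] [ 0.0513 -0.0053  0.    ] -5.898019508852946
far end [ 0.5286 -0.2709  0.037 ]
clk 1.73 shift [ 0.0585  0.5904 -0.0093] turn 0.0027
```

>>> send_rows(deltas=[[[0.012,0.26,0],0],[[0.012,0.26,0],0],[[0.012,0.26,0],0],[[0.012,0.26,0],0],[[0.012,0.26,0],0]])

```text
clock: 2.15
tool_pos: [0.4373, -0.0509, 0.2924]
orientation: [180.0, 0.0, 179.8]
force: [1.1, -0.3, -0.4]
opening: 0.0874
gripper_force: 0.0
```

>>> send_rows(deltas=[[[0,0.26,0],0],[[0,0.26,0],0],[[0,0.26,0],0],[[0,0.26,0],0],[[0,0.26,0],0]])

```text
clock: 2.57
tool_pos: [0.438, 0.1576, 0.2927]
orientation: [180.0, 0.1, 179.9]
force: [1.9, -0.6, 0.3]
opening: 0.0877
gripper_force: 0.0
```

>>> send_rows(deltas=[[[0,0.065,0],0],[[0,0.065,0],0],[[0,0.065,0],0],[[0,0.065,0],0],[[0,0.065,0],0]])

```text
clock: 2.98
tool_pos: [0.4383, 0.2073, 0.292]
orientation: [-180.0, -0.0, 179.9]
force: [0.1, -0.1, 0.2]
opening: 0.0875
gripper_force: 0.0
```

```bash
python3 - <<'E'
from h import *
import pickle
np.set_printoptions(precision=4,suppress=True)
p=ctrl.snapshot('wrist');o=ctrl.get_obs();print(o['tool_pos'],o['orientation'],o['force'],o['clock'])
pickle.dump(p,open('w2.pkl','wb'))
cv2.imwrite('pics/w2.png',cv2.resize(p['color'][:,:,::-1],(800,600),interpolation=cv2.INTER_CUBIC))
for d in ctrl.cut_out(p,'leaf_1'):
    m=d['pixels'];v,u=np.nonzero(m);print(d['conf'],d['xy'],m.sum(),u.min(),u.max(),v.min(),v.max())
E
```

```text
[0.4383 0.2071 0.2922] [-179.9877   -0.008   179.869 ] [ 0.2002 -0.0283 -0.8333] 3.0333
0.9 [0.6531, 0.4714] 1407 320 348 147 224
0.66 [0.4291, 0.5284] 1100 208 231 163 243
```

View pics/w2.png

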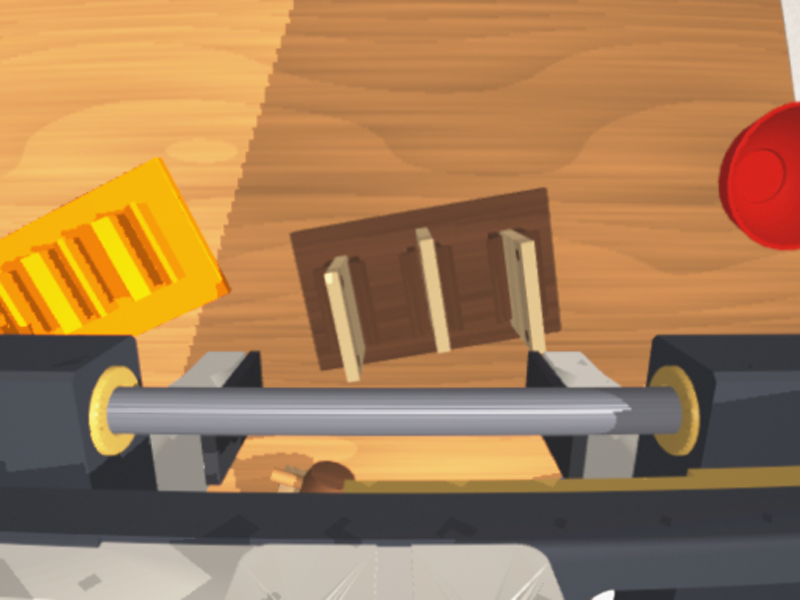

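The dark rack holds three leaves, with top edges from about (331,275) to (352,378), (424,235) to (443,350) and (527,238) to (537,348). The orange rack on the left isn't ours. I'll fit the bright top strips.

```bash
python3 - <<'E'
from h import *
import pickle
np.set_printoptions(precision=4,suppress=True)
p=pickle.load(open('w2.pkl','rb'))
c=p['color'][140:250,195:365].astype(int)
hsv=cv2.cvtColor(c.astype(np.uint8),cv2.COLOR_RGB2HSV)
m=((hsv[...,2]>195)&(hsv[...,1]<130)).astype(np.uint8)
n,l,s,ce=cv2.connectedComponentsWithStats(m)
for i in range(1,n):
    if s[i,4]<150: continue
    (cx,cy),(w,h),a=cv2.minAreaRect(np.argwhere(l==i)[:,::-1].astype(np.float32))
    b=cv2.boxPoints(((cx,cy),(w,h),a))+[195.5-.5,140]
    q=np.array([at_z(p,u,v,.079) for u,v in b])
    e=[(q[0]+q[1])/2,(q[2]+q[3])/2]
    if np.linalg.norm(q[0]-q[1])>.03: e=[(q[1]+q[2])/2,(q[3]+q[0])/2]
    e.sort(key=lambda t:t[0]); d=e[1]-e[0]
    print(s[i,4],(e[0]+e[1])/2,'len',np.linalg.norm(d),'ang',np.degrees(np.arctan2(d[1],d[0])),'wid',s[i,4]*np.linalg.norm(d)**0)
im=cv2.resize(p['color'][140:250,195:365,::-1],None,fx=4,fy=4,interpolation=cv2.INTER_CUBIC)
mm=cv2.resize(m*255,None,fx=4,fy=4,interpolation=0)
cv2.imwrite('pics/c2.png',np.hstack([im[:, :]]) if 0 else cv2.resize(np.vstack([im,cv2.merge([mm]*3)]),(464,600)))
E
```

```text
587 [0.448 0.231 0.079] len 0.07232032530525861 ang 9.892368552102477 wid 587.0
571 [0.4487 0.2918 0.079 ] len 0.0708945089372754 ang 9.965047681534832 wid 571.0
583 [0.4675 0.1735 0.079 ] len 0.07241665008796118 ang 9.83905455225724 wid 583.0
```

View pics/c2.png

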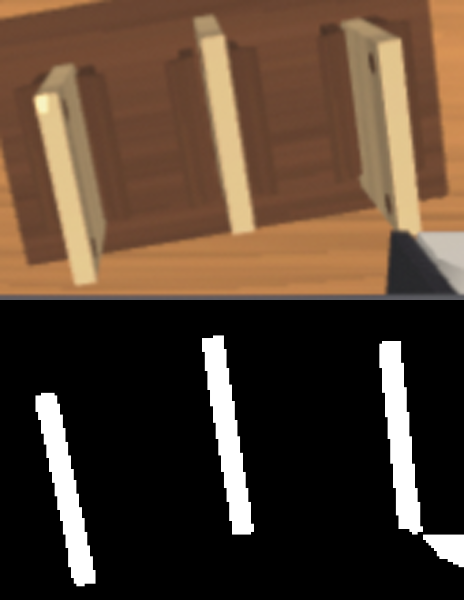

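>>> send_rows(deltas=[[[-0.0365,-0.042,0.1],-0.11],[[-0.0365,-0.042,0.15],-0.11],[[-0.0365,-0.042,0.15],-0.11],[[-0.0365,-0.042,0.15],-0.11],[[-0.0365,-0.042,0.15],-0.11]], gripper=0.4)

```text
clock: 3.5
tool_pos: [0.4668, 0.1726, 0.1705]
orientation: [-179.8, -0.2, -170.3]
force: [0.7, 0.4, 0.3]
opening: 0.0598
gripper_force: 0.0
```

```bash
python3 - <<'E'
from h import *
import pickle
np.set_printoptions(precision=4,suppress=True)
p=pickle.load(open('w1.pkl','rb'))
for z in (.053,.056):
  print([at_z(p,240,95+r/4,z)[0].round(4) for r in (325,368,410)])
o=ctrl.get_obs();print(o['tool_pos'],o['orientation'],o['opening'],o['force'])
go(.4675,.1735,.112,-170.1)
q=ctrl.snapshot('wrist');cv2.imwrite('pics/w3.png',q['color'][:,:,::-1])
E
```

```text
[np.float64(0.4519), np.float64(0.4633), np.float64(0.4746)]
[np.float64(0.4513), np.float64(0.4626), np.float64(0.4738)]
[0.4668 0.1726 0.1705] [-179.8377   -0.2411 -170.3051] 0.059849397298660345 [0.7323 0.4344 0.2627]
clk 3.50 shift [-0.001   0.0009  0.0732] turn -0.0023
```

View pics/w3.png

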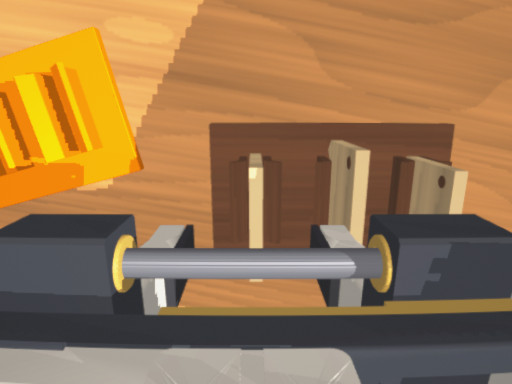

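The gripper is centred over the left leaf, whose strip is at (256,215).

>>> send_rows(deltas=[[[-0.001,0.001,0],0],[[-0.001,0.001,0],0],[[-0.001,0.001,0],0],[[-0.001,0.001,0],0],[[-0.001,0.001,0.03],0]])

```text
clock: 3.97
tool_pos: [0.4704, 0.1779, 0.1526]
orientation: [179.8, 0.5, -170.0]
force: [0.8, 0.2, -0.2]
opening: 0.035
gripper_force: 0.0
```

>>> send_rows(deltas=[[[0,0,0.02],0],[[0,0,0.043],0],[[0,0,0.043],0],[[0,0,0.043],0],[[0,0,0.043],0]])

```text
clock: 4.38
tool_pos: [0.4685, 0.1763, 0.1149]
orientation: [180.0, 0.1, -170.1]
force: [0.2, -0.0, -0.2]
opening: 0.035
gripper_force: 0.0
```

>>> send_rows(deltas=[[[0,0,0],0],[[0,0,0],0],[[0,0,0],0],[[0,0,0],0],[[0,0,0],0]], gripper=0)

```text
clock: 4.8
tool_pos: [0.4681, 0.1758, 0.1141]
orientation: [180.0, 0.0, -170.1]
force: [0.5, -0.1, 0.2]
opening: 0.0078
gripper_force: 30.0
```

>>> send_rows(deltas=[[[0,0,0],0],[[0,0,0],0],[[0,0,0],0],[[0,0,0],0],[[0,0,0],0]])

```text
clock: 5.22
tool_pos: [0.4682, 0.1759, 0.114]
orientation: [180.0, 0.0, -170.1]
force: [0.2, -0.2, 3.5]
opening: 0.008
gripper_force: 30.0
```

>>> send_rows(deltas=[[[0,0,-0.1325],0],[[0,0,-0.1325],0],[[0,0,-0.1325],0],[[0.011,-0.05,-0.1325],0],[[0.022,-0.1,-0.1325],0]])

```text
clock: 5.63
tool_pos: [0.465, 0.0947, 0.2213]
orientation: [179.9, 0.2, -170.0]
force: [1.0, -1.4, -0.3]
opening: 0.0077
gripper_force: 30.0
```

>>> send_rows(deltas=[[[0.011,-0.05,0],0],[[0.022,-0.1,0],0],[[0.033,-0.15,0],0],[[0.044,-0.2,0],0],[[0.055,-0.25,0],0]])

```text
clock: 6.05
tool_pos: [0.4545, -0.1125, 0.2197]
orientation: [180.0, 0.0, -170.1]
force: [1.1, -0.1, 0.3]
opening: 0.0079
gripper_force: 30.0
```

>>> send_rows(deltas=[[[0.01,-0.05,0],0.05],[[0.02,-0.1,0],0.1],[[0.03,-0.15,0],0.1756],[[0.039,-0.187,0],0.1756],[[0.039,-0.187,0],0.1756]])

```text
clock: 6.47
tool_pos: [0.4493, -0.2676, 0.219]
orientation: [-180.0, -0.1, 173.8]
force: [-0.1, 0.1, -0.8]
opening: 0.0076
gripper_force: 30.0
```

```bash
python3 - <<'E'
from h import *
o=ctrl.get_obs();print(o['tool_pos'],o['orientation'],o['opening'],o['force'])
go(.4505,-.2655,.18,174.1)
q=ctrl.snapshot('wrist');cv2.imwrite('pics/w4.png',cv2.resize(q['color'][:,:,::-1],(800,600)))
E
```

```text
[ 0.44929143 -0.26758584  0.21896643] [-1.79972351e+02 -8.41215518e-02  1.73789165e+02] 0.007623234290989641 [-0.13986944  0.12742981 -0.75101363]
clk 6.47 shift [-0.0012  0.0028  0.0487] turn -0.0035
```

View pics/w4.png

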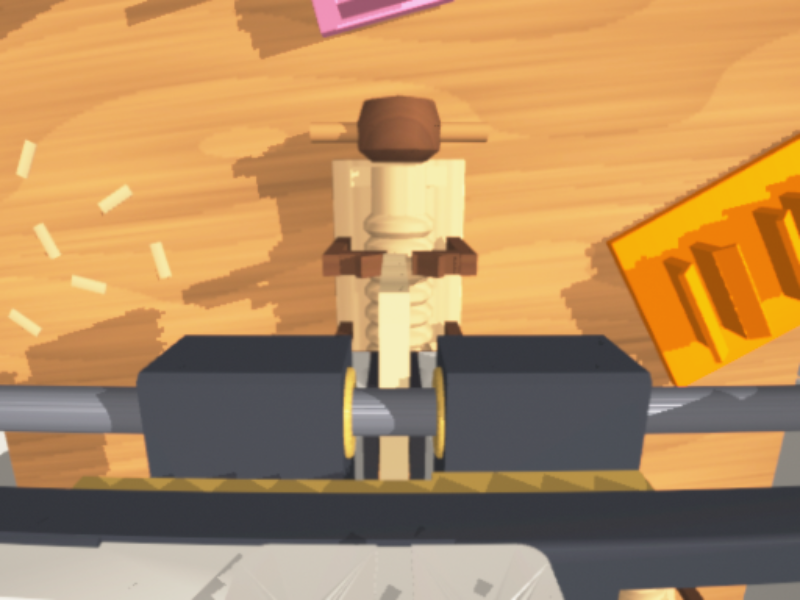

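```bash
python3 - <<'E'
from h import *
np.set_printoptions(precision=4,suppress=True)
q=ctrl.snapshot('wrist');k=.64
print(q['cx'],q['cy'])
im=cv2.resize(q['color'][140:260,200:310,::-1],None,fx=5,fy=5,interpolation=cv2.INTER_CUBIC)
for i in range(0,110,10): cv2.putText(im,str(200+i),(i*5,8),0,.3,(0,0,255))
for i in range(0,120,10): cv2.putText(im,str(140+i),(0,i*5+3),0,.3,(0,0,255))
cv2.imwrite('pics/c4.png',im)
a=np.radians(173.8);n=np.array([np.sin(a),-np.cos(a)]);t=ctrl.get_obs()['tool_pos'][:2]
for (u,v,z) in ((398,262,.079),(379,320,.184),(410,320,.184)):
    X=at_z(q,u*k,v*k,z); print(u,X,'lat',n@(X[:2]-t))
E
```

```text
251.8142563421256 192.7506778306845
398 [ 0.424  -0.2621  0.079 ] lat -0.0003689474310856378
379 [ 0.4196 -0.2673  0.184 ] lat -0.0060739886639741645
410 [ 0.4204 -0.2594  0.184 ] lat 0.0018800504682086091
```

View pics/c4.png

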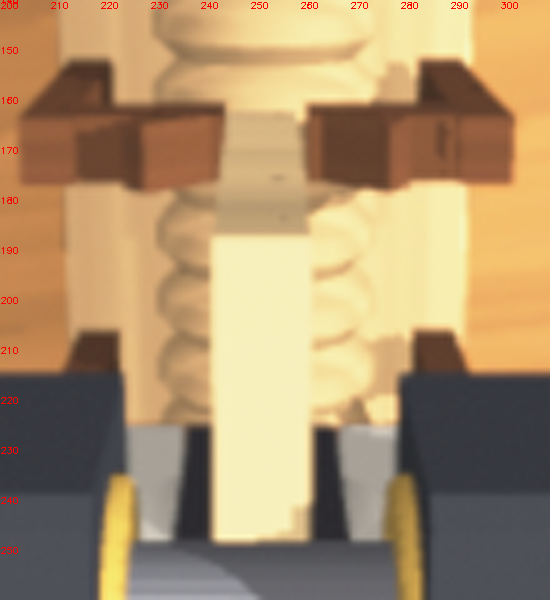

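The leaf strip (columns 242–262) lines up with the yoke gap (243–261), so no sideways correction is needed. Going down.

>>> send_rows(deltas=[[[0,0,0.02],0],[[0,0,0.04],0],[[0,0,0.058],0],[[0,0,0.058],0],[[0,0,0.058],0]])

```text
clock: 6.98
tool_pos: [0.4493, -0.2627, 0.1724]
orientation: [-180.0, -0.2, 174.1]
force: [-0.7, -4.8, -2.6]
opening: 0.0077
gripper_force: 30.0
```

>>> send_rows(deltas=[[[0,0,0.003],0],[[0,0,0.005],0],[[0,0,0.007],0],[[0,0,0.008],0],[[0,0,0.008],0]])

```text
clock: 7.4
tool_pos: [0.4503, -0.263, 0.1669]
orientation: [180.0, 0.0, 174.1]
force: [-0.2, -1.8, -1.2]
opening: 0.008
gripper_force: 30.0
```

>>> send_rows(deltas=[[[0,-0.0015,0.001],0],[[0,-0.0015,0.002],0],[[0,-0.0015,0.003],0],[[0,-0.0015,0.004],0],[[0,-0.0015,0.004],0]])

```text
clock: 7.82
tool_pos: [0.4499, -0.2645, 0.1635]
orientation: [180.0, -0.0, 174.0]
force: [-0.7, 0.1, 0.2]
opening: 0.0082
gripper_force: 30.0
```

>>> send_rows(deltas=[[[0,0,0.001],0],[[0,0,0.002],0],[[0,0,0.003],0],[[0,0,0.003],0],[[0,0,0.003],0]])

```text
clock: 8.23
tool_pos: [0.45, -0.2646, 0.1613]
orientation: [180.0, -0.0, 174.1]
force: [0.7, 0.2, -0.1]
opening: 0.0079
gripper_force: 30.0
```

>>> send_rows(deltas=[[[0,0,0.0005],0],[[0,0,0.001],0],[[0,0,0.0015],0],[[0,0,0.002],0],[[0,0,0.002],0]])

```text
clock: 8.65
tool_pos: [0.45, -0.2646, 0.1597]
orientation: [180.0, -0.0, 174.1]
force: [0.2, -0.2, -0.3]
opening: 0.0077
gripper_force: 30.0
```

>>> send_rows(deltas=[[[0,0,0.0005],0],[[0,0,0.001],0],[[0,0,0.001],0],[[0,0,0.001],0],[[0,0,0.001],0]])

```text
clock: 9.07
tool_pos: [0.4501, -0.2646, 0.1591]
orientation: [-180.0, 0.0, 174.1]
force: [-0.4, 0.8, 1.2]
opening: 0.0075
gripper_force: 30.0
```

>>> send_rows(deltas=[[[0,0,0.0005],0],[[0,0,0.001],0],[[0,0,0.001],0],[[0,0,0.001],0],[[0,0,0.001],0]])

```text
clock: 9.48
tool_pos: [0.4501, -0.2647, 0.1587]
orientation: [-180.0, 0.0, 174.1]
force: [-1.9, 1.2, 6.7]
opening: 0.0077
gripper_force: 30.0
```

>>> send_rows(deltas=[[[0,0,-0.003],0],[[-0.0075,0,-0.003],0],[[-0.0075,0,-0.001],0],[[-0.0075,0,0],0],[[-0.0075,0,0],0]])

```text
clock: 9.9
tool_pos: [0.4573, -0.2655, 0.1589]
orientation: [-180.0, 0.1, 174.1]
force: [1.3, 0.5, 5.9]
opening: 0.0078
gripper_force: 30.0
```

>>> send_rows(deltas=[[[0,0,-0.003],0],[[0.0025,0,-0.003],0],[[0.0025,0,-0.001],0],[[0.0025,0,0],0],[[0.0025,0,0],0]])

```text
clock: 10.32
tool_pos: [0.4538, -0.265, 0.1588]
orientation: [-180.0, -0.0, 174.1]
force: [-2.4, 3.2, 10.2]
opening: 0.0076
gripper_force: 30.0
```

>>> send_rows(deltas=[[[0,0,-0.003],0],[[0.0025,0,-0.003],0],[[0.0025,0,-0.001],0],[[0.0025,0,0],0],[[0.0025,0,0],0]])

```text
clock: 10.73
tool_pos: [0.4518, -0.2648, 0.1588]
orientation: [-180.0, -0.0, 174.1]
force: [-2.7, 2.9, 11.6]
opening: 0.0078
gripper_force: 30.0
```

>>> send_rows(deltas=[[[0,0,-0.003],0],[[0.005,0,-0.003],0],[[0.005,0,-0.001],0],[[0.005,0,0],0],[[0.005,0,0],0]])

```text
clock: 11.15
tool_pos: [0.4479, -0.2646, 0.1587]
orientation: [-180.0, 0.0, 174.1]
force: [-2.1, 0.2, 8.0]
opening: 0.008
gripper_force: 30.0
```

>>> send_rows(deltas=[[[0,0,-0.003],0],[[0.0025,0,-0.003],0],[[0.0025,0,-0.001],0],[[0.0025,0,0],0],[[0.0025,0,0],0]])

```text
clock: 11.57
tool_pos: [0.4459, -0.2642, 0.1587]
orientation: [-180.0, -0.0, 174.1]
force: [-1.6, 1.5, 10.3]
opening: 0.008
gripper_force: 30.0
```

>>> send_rows(deltas=[[[0,0,-0.003],0],[[0.0025,0,-0.003],0],[[0.0025,0,-0.001],0],[[0.0025,0,0],0],[[0.0025,0,0],0]])

```text
clock: 11.98
tool_pos: [0.444, -0.264, 0.1587]
orientation: [-180.0, -0.0, 174.1]
force: [-3.1, 2.7, 9.2]
opening: 0.0079
gripper_force: 30.0
```

Leaf A stays about 3 mm high at every spot over a full pitch, so it doesn't fit. Returning it to its slot.

>>> send_rows(deltas=[[[0,0,-0.04],0],[[0,0,-0.08],0],[[0.0024,0.05,-0.08],0],[[0.0048,0.1,-0.08],0],[[0.0072,0.15,-0.08],0]])

```text
clock: 12.4
tool_pos: [0.4504, -0.1433, 0.2222]
orientation: [180.0, 0.0, 173.9]
force: [0.4, 0.3, -0.7]
opening: 0.0077
gripper_force: 30.0
```

>>> send_rows(deltas=[[[0.0024,0.05,0],0],[[0.0048,0.1,0],0],[[0.0072,0.15,0],0],[[0.0096,0.2,0],0],[[0.012,0.25,0],0]])

```text
clock: 12.82
tool_pos: [0.4613, 0.0578, 0.222]
orientation: [180.0, 0.0, 174.1]
force: [0.9, 0.2, -0.5]
opening: 0.0082
gripper_force: 30.0
```

>>> send_rows(deltas=[[[0.0024,0.05,0],-0.06],[[0.0048,0.1,0],-0.12],[[0.0072,0.15,0],-0.1756],[[0.0072,0.15,0],-0.1756],[[0.0072,0.15,0],-0.1756]])

```text
clock: 13.23
tool_pos: [0.4684, 0.1778, 0.2213]
orientation: [-180.0, -0.1, -170.0]
force: [-0.1, -0.5, -0.5]
opening: 0.0079
gripper_force: 30.0
```

```bash
python3 -c "
from h import *
ctrl.snapshot('wrist');ctrl.snapshot('wrist');o=ctrl.get_obs();print(o['tool_pos'],o['orientation'])
go(.4682,.1759,.114,-170.1)"
```

```text
[0.46815409 0.17561038 0.22148056] [-1.79965693e+02 -7.54529611e-02 -1.70153836e+02]
clk 13.33 shift [-1.000e-04  3.000e-04  1.344e-01] turn -0.0006
```

>>> send_rows(deltas=[[[0,0,0.045],0],[[0,0,0.085],0],[[0,0,0.11],0],[[0,0,0.125],0],[[0,0,0.13],0]])

```text
clock: 13.75
tool_pos: [0.4676, 0.1736, 0.116]
orientation: [-179.9, -0.2, -170.3]
force: [-0.5, -0.1, -0.3]
opening: 0.0078
gripper_force: 30.0
```

>>> send_rows(deltas=[[[0,0,0.001],0],[[0,0,0.002],0],[[0,0,0.003],0],[[0,0,0.0035],0],[[0,0,0.0035],0]])

```text
clock: 14.17
tool_pos: [0.469, 0.176, 0.1161]
orientation: [180.0, 0.1, -170.2]
force: [0.3, -0.3, -0.8]
opening: 0.0077
gripper_force: 30.0
```

>>> send_rows(deltas=[[[0,0,0.001],0],[[0,0,0.0018],0],[[0,0,0.0018],0],[[0,0,0.0018],0],[[0,0,0.0018],0]])

```text
clock: 14.58
tool_pos: [0.4686, 0.1759, 0.1139]
orientation: [-180.0, -0.0, -170.1]
force: [-1.1, 0.5, -0.2]
opening: 0.0077
gripper_force: 30.0
```

>>> send_rows(deltas=[[[0,0,0],0],[[0,0,0],0],[[0,0,0],0],[[0,0,0],0],[[0,0,0],0]], gripper=0.4)

```text
clock: 15.0
tool_pos: [0.4686, 0.1759, 0.1139]
orientation: [-180.0, -0.0, -170.1]
force: [-0.4, 0.6, 0.6]
opening: 0.0327
gripper_force: 0.0
```

>>> send_rows(deltas=[[[0,0,-0.03],0],[[0,0,-0.075],0],[[0.006,0.037,-0.08],0],[[0.0125,0.074,-0.08],0],[[0.0125,0.074,-0.08],0]])

```text
clock: 15.42
tool_pos: [0.4486, 0.2359, 0.1792]
orientation: [179.9, 0.2, -170.1]
force: [-0.1, 0.4, -1.2]
opening: 0.035
gripper_force: 0.0
```

```bash
python3 - <<'E'
from h import *
q=ctrl.snapshot('wrist');q=ctrl.snapshot('wrist');cv2.imwrite('pics/w5.png',q['color'][:,:,::-1])
o=ctrl.get_obs();print(o['tool_pos'],o['orientation'],o['opening'])
go(.448,.231,.114,-170.1)
c=q['color'];hsv=cv2.cvtColor(c,cv2.COLOR_RGB2HSV)
m=((hsv[...,2]>195)&(hsv[...,1]<130)).astype(np.uint8);m[245:]=0;m[:100]=0
n,l,s,ce=cv2.connectedComponentsWithStats(m)
a=np.radians(-170.1);N=np.array([np.sin(a),-np.cos(a)]);T=np.array([np.cos(a),np.sin(a)])
for i in range(1,n):
    if s[i,4]<100: continue
    X=at_z(q,*ce[i],.079);print(s[i],ce[i],X,'lat',N@(X-o['tool_pos'])[:2])
E
```

```text
[0.44828407 0.23322989 0.17804774] [ 1.79985952e+02  9.30643051e-03 -1.70039058e+02] 0.03489339060628151
clk 15.52 shift [ 0.0008 -0.0027  0.0801] turn 0.0007
[ 47 100  34  14 289] [ 61.78892734 105.22491349] [0.39904421 0.11384461 0.079     ] lat -0.10914179012686714
[ 53 115  20  27 277] [ 61.99277978 124.433213  ] [0.40996558 0.11442938 0.079     ] lat -0.11044342545401488
[ 242  160   15   85 1123] [248.93766696 201.42920748] [0.43687375 0.22944207 0.079     ] lat -0.0017696569342224098
[154 162  24  11 111] [165.9009009  167.07207207] [0.42460149 0.17751284 0.079     ] lat -0.050815663897055816
[323 164  22  12 119] [333.32773109 169.53781513] [0.40887337 0.27523339 0.079     ] lat 0.04815388399926397
[144 177  17  37 504] [151.87103175 194.91468254] [0.44305625 0.17094745 0.079     ] lat -0.06045620238217472
[339 179  16  35 468] [346.70512821 196.19444444] [0.42338141 0.28710563 0.079     ] lat 0.05735498824893403
[178 226  30  19 460] [192.68695652 235.04347826] [0.46446086 0.19866119 0.079     ] lat -0.036835213640349154
[296 226  29  19 463] [310.97192225 234.89632829] [0.45156166 0.27122395 0.079     ] lat 0.0368647914328281
```

>>> send_rows(deltas=[[[0.0005,-0.002,0.03],0],[[0.0005,-0.002,0.06],0],[[0.0005,-0.002,0.08],0],[[0.0005,-0.002,0.08],0],[[0.0005,-0.002,0.08],0]])

```text
clock: 15.93
tool_pos: [0.4483, 0.2298, 0.1133]
orientation: [-179.9, -0.1, -170.2]
force: [-0.3, 1.7, 0.4]
opening: 0.0352
gripper_force: 0.0
```

>>> send_rows(deltas=[[[0,0,0],0],[[0,0,0],0],[[0,0,0],0],[[0,0,0],0],[[0,0,0],0]], gripper=0)

```text
clock: 16.35
tool_pos: [0.4487, 0.231, 0.1146]
orientation: [180.0, 0.1, -170.1]
force: [0.2, -0.0, 0.6]
opening: 0.0082
gripper_force: 30.0
```

>>> send_rows(deltas=[[[0,0,0],0],[[0,0,0],0],[[0,0,0],0],[[0,0,0],0],[[0,0,0],0]])

```text
clock: 16.77
tool_pos: [0.4488, 0.231, 0.1143]
orientation: [180.0, 0.0, -170.1]
force: [0.1, -0.7, 6.0]
opening: 0.0077
gripper_force: 30.0
```

```bash
python3 -c "
from h import *
o=ctrl.get_obs();print(o['tool_pos'],o['orientation'],o['opening'],o['gripper_force'])
go(.450,-.2645,.224,174.1)"
```

```text
[0.44877494 0.23103882 0.11432301] [ 1.79984953e+02  3.63628369e-02 -1.70128768e+02] 0.007704022798319504 30.00072956085205
clk 16.77 shift [ 0.1047 -0.6105 -0.1371] turn 0.1752
```

>>> send_rows(deltas=[[[0,0,-0.05],0],[[0,0,-0.1],0],[[0,0,-0.137],0],[[0.009,-0.05,-0.137],0],[[0.017,-0.1,-0.137],0]])

```text
clock: 17.18
tool_pos: [0.4493, 0.1506, 0.2252]
orientation: [179.9, 0.2, -170.0]
force: [0.6, -0.1, -1.0]
opening: 0.0075
gripper_force: 30.0
```

>>> send_rows(deltas=[[[0.0086,-0.05,0],0],[[0.0172,-0.1,0],0],[[0.0258,-0.15,0],0],[[0.0344,-0.2,0],0],[[0.043,-0.25,0],0]])

```text
clock: 17.6
tool_pos: [0.4484, -0.055, 0.2235]
orientation: [180.0, 0.0, -170.1]
force: [0.8, 0.2, -0.3]
opening: 0.0077
gripper_force: 30.0
```

>>> send_rows(deltas=[[[0.0086,-0.05,0],0],[[0.0172,-0.1,0],0],[[0.0258,-0.15,0],0.05],[[0.0344,-0.2,0],0.11],[[0.0447,-0.2605,0],0.175]])

```text
clock: 18.02
tool_pos: [0.4489, -0.2591, 0.2233]
orientation: [180.0, -0.0, 173.9]
force: [2.0, 1.5, 0.8]
opening: 0.0079
gripper_force: 30.0
```

>>> send_rows(deltas=[[[0,0,0],0],[[0,0,0],0],[[0,0,0],0],[[0,0,0],0],[[0,0,0],0]])

```text
clock: 18.43
tool_pos: [0.4498, -0.2561, 0.2236]
orientation: [180.0, 0.0, 174.2]
force: [0.3, -0.1, 0.2]
opening: 0.0078
gripper_force: 30.0
```

```bash
python3 -c "
from h import *
o=ctrl.get_obs();print(o['tool_pos'],o['orientation'],o['opening'],o['gripper_force'])
go(.450,-.2645,.165,174.1)"
```

```text
[ 0.44975814 -0.25607672  0.22357257] [1.79991930e+02 6.26462807e-03 1.74242102e+02] 0.007814832407843721 30.000101923942566
clk 18.43 shift [-0.0014 -0.0104  0.0732] turn 0.0016
```

>>> send_rows(deltas=[[[-0.001,-0.0104,0],0.001],[[-0.001,-0.0104,0.02],0.001],[[-0.001,-0.0104,0.04],0.001],[[-0.001,-0.0104,0.058],0.001],[[-0.001,-0.0104,0.064],0.001]])

```text
clock: 18.85
tool_pos: [0.4489, -0.2648, 0.1706]
orientation: [180.0, -0.1, 174.1]
force: [-1.2, 0.2, 0.2]
opening: 0.0078
gripper_force: 30.0
```

>>> send_rows(deltas=[[[-0.0035,0,0.005],0],[[-0.0075,0,0.01],0],[[-0.0075,0,0.012],0],[[-0.0075,0,0.014],0],[[-0.0075,0,0.014],0]])

```text
clock: 19.27
tool_pos: [0.4557, -0.2662, 0.1613]
orientation: [180.0, 0.0, 174.0]
force: [-0.8, 0.4, -0.5]
opening: 0.0078
gripper_force: 30.0
```

>>> send_rows(deltas=[[[0,0,0.001],0],[[0,0,0.002],0],[[0,0,0.0025],0],[[0,0,0.0025],0],[[0,0,0.0025],0]])

```text
clock: 19.68
tool_pos: [0.4557, -0.2664, 0.1598]
orientation: [-180.0, 0.1, 174.0]
force: [-1.6, 1.0, 4.2]
opening: 0.0079
gripper_force: 30.0
```

>>> send_rows(deltas=[[[0,0,0.001],0],[[0,0,0.001],0],[[0,0,0.001],0],[[0,0,0.001],0],[[0,0,0.001],0]])

```text
clock: 20.1
tool_pos: [0.4555, -0.2665, 0.1594]
orientation: [-180.0, 0.0, 174.0]
force: [-3.0, 2.2, 10.4]
opening: 0.0079
gripper_force: 30.0
```

>>> send_rows(deltas=[[[0,0,-0.003],0],[[0.0025,0,-0.003],0],[[0.0025,0,-0.001],0],[[0.0025,0,0],0],[[0.0025,0,0],0]])

```text
clock: 20.52
tool_pos: [0.454, -0.2663, 0.1592]
orientation: [-180.0, 0.1, 174.1]
force: [-0.2, 0.8, 7.2]
opening: 0.0077
gripper_force: 30.0
```

>>> send_rows(deltas=[[[0,0,-0.003],0],[[0.0025,0,-0.003],0],[[0.0025,0,-0.001],0],[[0.0025,0,0],0],[[0.0025,0,0],0]])

```text
clock: 20.93
tool_pos: [0.452, -0.266, 0.1592]
orientation: [-180.0, 0.1, 174.0]
force: [-1.7, 1.1, 10.9]
opening: 0.0079
gripper_force: 30.0
```

>>> send_rows(deltas=[[[0,0,-0.003],0],[[0.0025,0,-0.003],0],[[0.0025,0,-0.001],0],[[0.0025,0,0],0],[[0.0025,0,0],0]])

```text
clock: 21.35
tool_pos: [0.4495, -0.2657, 0.1593]
orientation: [-180.0, 0.0, 174.0]
force: [-3.1, 4.0, 16.1]
opening: 0.0078
gripper_force: 30.0
```

>>> send_rows(deltas=[[[0,0,-0.003],0],[[0.0025,0,-0.003],0],[[0.0025,0,-0.001],0],[[0.0025,0,0],0],[[0.0025,0,0],0]])

```text
clock: 21.77
tool_pos: [0.4475, -0.2655, 0.1594]
orientation: [-180.0, 0.0, 174.0]
force: [-3.3, 3.4, 17.9]
opening: 0.0076
gripper_force: 30.0
```

>>> send_rows(deltas=[[[0,0,-0.003],0],[[0.0025,0,-0.003],0],[[0.0025,0,-0.001],0],[[0.0025,0,0],0],[[0.0025,0,0],0]])

```text
clock: 22.18
tool_pos: [0.4454, -0.2654, 0.1595]
orientation: [-180.0, 0.0, 174.1]
force: [-5.5, 3.0, 18.7]
opening: 0.008
gripper_force: 30.0
```

>>> send_rows(deltas=[[[0,0,-0.003],0],[[0.0025,0,-0.003],0],[[0.0025,0,-0.001],0],[[0.0025,0,0],0],[[0.0025,0,0],0]])

```text
clock: 22.6
tool_pos: [0.4434, -0.2652, 0.1593]
orientation: [-180.0, 0.0, 174.1]
force: [-5.2, 3.3, 17.4]
opening: 0.0075
gripper_force: 30.0
```

Leaf B rides high everywhere too. Returning it.

>>> send_rows(deltas=[[[0,0,-0.04],0],[[0,0,-0.08],0],[[0.0046,0.05,-0.08],0],[[0.0092,0.1,-0.08],0],[[0.0138,0.15,-0.08],0]])

```text
clock: 23.02
tool_pos: [0.4445, -0.1438, 0.222]
orientation: [180.0, 0.0, 173.8]
force: [0.5, 0.3, -0.9]
opening: 0.0076
gripper_force: 30.0
```

>>> send_rows(deltas=[[[0.0046,0.05,0],0],[[0.0092,0.1,0],0],[[0.0138,0.15,0],0],[[0.0184,0.2,0],0],[[0.023,0.25,0],0]])

```text
clock: 23.43
tool_pos: [0.4468, 0.0581, 0.2218]
orientation: [-180.0, -0.0, 174.0]
force: [1.5, -0.6, 0.2]
opening: 0.0076
gripper_force: 30.0
```

>>> send_rows(deltas=[[[0.0046,0.05,0],-0.05],[[0.0092,0.1,0],-0.1],[[0.0138,0.15,0],-0.1756],[[0.0184,0.2,0],-0.1756],[[0.02,0.2177,0],-0.1756]])

```text
clock: 23.85
tool_pos: [0.4499, 0.2354, 0.2216]
orientation: [180.0, 0.0, -170.0]
force: [0.5, -0.4, 0.2]
opening: 0.008
gripper_force: 30.0
```

```bash
python3 -c "
from h import *
[ctrl.snapshot('wrist') for i in range(4)];o=ctrl.get_obs();print(o['tool_pos'],o['orientation'])
go(.4488,.2310,.114,-170.1)"
```

```text
[0.44933205 0.23113071 0.22130589] [-1.79941232e+02 -9.53446176e-02 -1.70138993e+02]
clk 24.05 shift [ 0.0007 -0.      0.1341] turn -0.0004
```

>>> send_rows(deltas=[[[0.0005,0,0.045],0],[[0.0005,0,0.085],0],[[0.0005,0,0.11],0],[[0.0005,0,0.125],0],[[0.0005,0,0.131],0]])

```text
clock: 24.47
tool_pos: [0.4496, 0.2304, 0.1164]
orientation: [180.0, -0.0, -170.3]
force: [-1.4, 3.6, 1.7]
opening: 0.0077
gripper_force: 30.0
```

>>> send_rows(deltas=[[[0,0,0.001],0],[[0,0,0.002],0],[[0,0,0.003],0],[[0,0,0.003],0],[[0,0,0.003],0]])

```text
clock: 24.88
tool_pos: [0.4494, 0.2307, 0.1155]
orientation: [-180.0, -0.0, -170.2]
force: [-1.1, -0.2, -0.3]
opening: 0.008
gripper_force: 30.0
```

>>> send_rows(deltas=[[[0,0,0],0],[[0,0,0],0],[[0,0,0],0],[[0,0,0],0],[[0,0,0],0]])

```text
clock: 25.3
tool_pos: [0.4495, 0.2311, 0.1152]
orientation: [180.0, 0.0, -170.2]
force: [1.0, -0.4, 0.2]
opening: 0.0078
gripper_force: 30.0
```

>>> send_rows(deltas=[[[0,0,0.001],0],[[0,0,0.001],0],[[0,0,0.001],0],[[0,0,0.001],0],[[0,0,0.001],0]])

```text
clock: 25.72
tool_pos: [0.4495, 0.2311, 0.1143]
orientation: [-180.0, -0.0, -170.2]
force: [0.2, 1.4, 0.4]
opening: 0.0077
gripper_force: 30.0
```

>>> send_rows(deltas=[[[0,0,0],0],[[0,0,0],0],[[0,0,0],0],[[0,0,0],0],[[0,0,0],0]], gripper=0.4)

```text
clock: 26.13
tool_pos: [0.4495, 0.2311, 0.1144]
orientation: [180.0, 0.0, -170.2]
force: [-0.0, -0.3, -0.5]
opening: 0.0332
gripper_force: 0.0
```

>>> send_rows(deltas=[[[0,0,-0.03],0],[[0,0,-0.075],0],[[-0.006,0.037,-0.08],0],[[-0.012,0.074,-0.08],0],[[-0.012,0.074,-0.08],0]])

```text
clock: 26.55
tool_pos: [0.45, 0.2954, 0.1797]
orientation: [179.8, 0.2, -170.1]
force: [0.7, 0.5, -0.1]
opening: 0.0351
gripper_force: 0.0
```

```bash
python3 - <<'E'
from h import *
q=ctrl.snapshot('wrist');q=ctrl.snapshot('wrist');cv2.imwrite('pics/w6.png',q['color'][:,:,::-1])
o=ctrl.get_obs();print(o['tool_pos'],o['orientation'],o['opening'])
go(.449,.2925,.114,-170.1)
c=q['color'];hsv=cv2.cvtColor(c,cv2.COLOR_RGB2HSV)
m=((hsv[...,2]>195)&(hsv[...,1]<130)).astype(np.uint8);m[245:]=0;m[:100]=0
n,l,s,ce=cv2.connectedComponentsWithStats(m)
a=np.radians(-170.1);N=np.array([np.sin(a),-np.cos(a)])
for i in range(1,n):
    if s[i,4]<300: continue
    X=at_z(q,*ce[i],.079);print(s[i],ce[i],X,'lat',N@(X-o['tool_pos'])[:2])
E
```

```text
[0.4486278  0.29192267 0.17823435] [ 1.79996063e+02 -6.02155627e-03 -1.70104979e+02] 0.03486473957450554
clk 26.65 shift [-0.0006  0.0006  0.0803] turn -0.0001
[ 140  134   35   80 1095] [150.55342466 174.08949772] [0.43116313 0.22783083 0.079     ] lat -0.0601347862209338
[ 48 157  22  65 821] [ 58.60048721 188.26065773] [0.44965756 0.17241561 0.079     ] lat -0.11790456007739229
[ 245  161   14   84 1167] [251.53898886 202.50214225] [0.43812173 0.2901137  0.079     ] lat 2.4264430853806558e-05
[294 224  32  21 512] [310.69921875 234.25976562] [0.45209981 0.33001357 0.079     ] lat 0.03692676409447121
[178 226  31  19 475] [192.71789474 235.03157895] [0.46530936 0.25760431 0.079     ] lat -0.036675381169157126
```

View pics/w6.png

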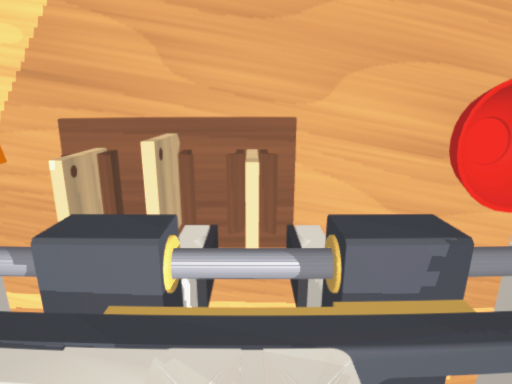

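Leaves A (75,190) and B (160,180) are standing in the rack again. Leaf C at (251,200) is centred between the fingers.

>>> send_rows(deltas=[[[0,0,0.03],0],[[0,0,0.06],0],[[0,0,0.08],0],[[0,0,0.08],0],[[0,0,0.08],0]])

```text
clock: 27.07
tool_pos: [0.4485, 0.29, 0.1137]
orientation: [-179.9, -0.1, -170.2]
force: [0.1, -0.1, -0.2]
opening: 0.0352
gripper_force: 0.0
```

>>> send_rows(deltas=[[[0,0,0],0],[[0,0,0],0],[[0,0,0],0],[[0,0,0],0],[[0,0,0],0]], gripper=0)

```text
clock: 27.48
tool_pos: [0.449, 0.2913, 0.115]
orientation: [180.0, 0.0, -170.2]
force: [0.7, -0.4, 1.7]
opening: 0.0075
gripper_force: 30.0
```

>>> send_rows(deltas=[[[0,0,0],0],[[0,0,0],0],[[0,0,0],0],[[0,0,0],0],[[0,0,0],0]])

```text
clock: 27.9
tool_pos: [0.4491, 0.2914, 0.1148]
orientation: [180.0, 0.0, -170.2]
force: [-1.6, -0.6, 6.2]
opening: 0.0079
gripper_force: 30.0
```

```bash
python3 -c "
from h import *
o=ctrl.get_obs();print(o['tool_pos'],o['orientation'],o['opening'],o['gripper_force'])
go(.450,-.2645,.224,174.1)"
```

```text
[0.44906948 0.29137055 0.11476866] [ 1.79977110e+02  3.83507175e-02 -1.70163756e+02] 0.007897633914488222 30.00048816204071
clk 27.90 shift [ 0.1176 -0.6848 -0.1365] turn 0.1748
```

>>> send_rows(deltas=[[[0,0,-0.05],0],[[0,0,-0.1],0],[[0,0,-0.137],0],[[0.0086,-0.05,-0.137],0],[[0.0172,-0.1,-0.137],0]])

```text
clock: 28.32
tool_pos: [0.4494, 0.2109, 0.2256]
orientation: [179.9, 0.2, -170.0]
force: [0.3, -1.6, -1.2]
opening: 0.0075
gripper_force: 30.0
```

>>> send_rows(deltas=[[[0.0086,-0.05,0],0],[[0.0172,-0.1,0],0],[[0.0258,-0.15,0],0],[[0.0344,-0.2,0],0],[[0.043,-0.25,0],0]])

```text
clock: 28.73
tool_pos: [0.4483, 0.0052, 0.2239]
orientation: [180.0, -0.0, -170.2]
force: [1.0, 0.1, -0.8]
opening: 0.0079
gripper_force: 30.0
```

>>> send_rows(deltas=[[[0.0086,-0.05,0],0],[[0.0172,-0.1,0],0],[[0.0258,-0.15,0],0],[[0.0344,-0.2,0],0],[[0.043,-0.25,0],0]])

```text
clock: 29.15
tool_pos: [0.4487, -0.1979, 0.2238]
orientation: [180.0, -0.0, -170.2]
force: [1.7, -0.1, -0.9]
opening: 0.0081
gripper_force: 30.0
```

>>> send_rows(deltas=[[[0.0086,-0.05,0],0.06],[[0.0144,-0.0848,0],0.12],[[0.0144,-0.0848,0],0.175],[[0.0144,-0.0848,0],0.175],[[0.0144,-0.0848,0],0.175]])

```text
clock: 29.57
tool_pos: [0.4491, -0.2648, 0.2234]
orientation: [180.0, -0.1, 174.2]
force: [0.2, -0.0, -0.7]
opening: 0.0078
gripper_force: 30.0
```

```bash
python3 -c "
from h import *
[ctrl.snapshot('wrist') for i in range(4)]
o=ctrl.get_obs();print(o['tool_pos'],o['orientation'],o['opening'],o['gripper_force'])
go(.450,-.2650,.172,174.1)"
```

```text
[ 0.44972464 -0.26387768  0.22404966] [1.79995845e+02 1.17836606e-02 1.74253975e+02] 0.008036338639238994 29.99930441379547
clk 29.77 shift [-0.0005 -0.0014  0.0651] turn 0.0017
```

>>> send_rows(deltas=[[[0,-0.0014,0.02],0.0017],[[0,-0.0014,0.04],0.0017],[[0,-0.0014,0.058],0.0017],[[0,-0.0014,0.064],0.0017],[[0,-0.0014,0.066],0.0017]])

```text
clock: 30.18
tool_pos: [0.4492, -0.2651, 0.1704]
orientation: [180.0, -0.1, 174.0]
force: [0.4, 0.5, -1.5]
opening: 0.0079
gripper_force: 30.0
```

>>> send_rows(deltas=[[[0,0,0.003],0],[[0,0,0.006],0],[[0,0,0.009],0],[[0,0,0.011],0],[[0,0,0.0115],0]])

```text
clock: 30.6
tool_pos: [0.4495, -0.2659, 0.162]
orientation: [180.0, 0.0, 173.9]
force: [-0.0, -0.7, -0.7]
opening: 0.0078
gripper_force: 30.0
```

>>> send_rows(deltas=[[[0,0,0.001],0],[[0,0,0.0015],0],[[0,0,0.002],0],[[0,0,0.002],0],[[0,0,0.002],0]])

```text
clock: 31.02
tool_pos: [0.4495, -0.2659, 0.1604]
orientation: [-180.0, 0.0, 173.9]
force: [0.1, -0.8, 0.1]
opening: 0.0078
gripper_force: 30.0
```

>>> send_rows(deltas=[[[0,0,0.0005],0],[[0,0,0.001],0],[[0,0,0.001],0],[[0,0,0.001],0],[[0,0,0.001],0]])

```text
clock: 31.43
tool_pos: [0.4495, -0.266, 0.1601]
orientation: [-180.0, 0.0, 173.9]
force: [-1.4, 1.1, 5.3]
opening: 0.0078
gripper_force: 30.0
```

>>> send_rows(deltas=[[[0,0,0.0005],0],[[0,0,0.001],0],[[0,0,0.001],0],[[0,0,0.001],0],[[0,0,0.001],0]])

```text
clock: 31.85
tool_pos: [0.4496, -0.266, 0.1599]
orientation: [-180.0, 0.0, 173.9]
force: [-4.0, 2.4, 11.6]
opening: 0.0078
gripper_force: 30.0
```

>>> send_rows(deltas=[[[0,0,-0.003],0],[[0.0025,0,-0.003],0],[[0.0025,0,-0.001],0],[[0.0025,0,0],0],[[0.0025,0,0],0]])

```text
clock: 32.27
tool_pos: [0.4472, -0.2656, 0.1582]
orientation: [180.0, -0.0, 173.9]
force: [-0.4, -0.5, -0.7]
opening: 0.0076
gripper_force: 30.0
```

>>> send_rows(deltas=[[[0,0,-0.003],0],[[0.0025,0,-0.003],0],[[0.0025,0,-0.001],0],[[0.0025,0,0],0],[[0.0025,0,0],0]])

```text
clock: 32.68
tool_pos: [0.4453, -0.2654, 0.1585]
orientation: [180.0, -0.0, 173.9]
force: [-0.4, -0.7, -0.3]
opening: 0.0079
gripper_force: 30.0
```

>>> send_rows(deltas=[[[0,0,-0.003],0],[[0.0025,0,-0.003],0],[[0.0025,0,-0.001],0],[[0.0025,0,0],0],[[0.0025,0,0],0]])

```text
clock: 33.1
tool_pos: [0.4441, -0.2654, 0.1591]
orientation: [-180.0, 0.1, 173.9]
force: [2.2, -1.1, 1.3]
opening: 0.008
gripper_force: 30.0
```

Leaf C drops in near x = 0.446. Centring it and pressing down.

>>> send_rows(deltas=[[[0,0,-0.001],0],[[-0.0035,0,-0.001],0],[[-0.0035,0,0],0],[[-0.0035,0,0.0005],0],[[-0.0035,0,0.0005],0]])

```text
clock: 33.52
tool_pos: [0.4459, -0.2654, 0.1579]
orientation: [180.0, -0.1, 173.9]
force: [-1.5, -0.5, -0.5]
opening: 0.0079
gripper_force: 30.0
```

>>> send_rows(deltas=[[[0,0,0.0005],0],[[0,0,0.001],0],[[0,0,0.001],0],[[0,0,0.001],0],[[0,0,0.001],0]])

```text
clock: 33.93
tool_pos: [0.4462, -0.2655, 0.1575]
orientation: [180.0, -0.0, 173.9]
force: [-0.2, 0.2, 0.8]
opening: 0.0077
gripper_force: 30.0
```

>>> send_rows(deltas=[[[0,0,0.0005],0],[[0,0,0.001],0],[[0,0,0.001],0],[[0,0,0.001],0],[[0,0,0.001],0]])

```text
clock: 34.35
tool_pos: [0.4464, -0.2656, 0.1571]
orientation: [-180.0, 0.0, 173.9]
force: [-1.2, 1.5, 5.6]
opening: 0.0077
gripper_force: 30.0
```

>>> send_rows(deltas=[[[0,0,0.0005],0],[[0,0,0.0005],0],[[0,0,0.0005],0],[[0,0,0.0005],0],[[0,0,0.0005],0]])

```text
clock: 34.77
tool_pos: [0.4464, -0.2656, 0.1571]
orientation: [-180.0, 0.0, 173.9]
force: [-2.4, 2.1, 10.2]
opening: 0.0079
gripper_force: 30.0
```

>>> send_rows(deltas=[[[0.0008,0,-0.0005],0],[[0.0008,0,0],0],[[0.0008,0,0],0],[[0.0008,0,0],0],[[0.0008,0,0],0]])

```text
clock: 35.18
tool_pos: [0.4462, -0.2656, 0.157]
orientation: [-180.0, 0.1, 173.9]
force: [-1.0, 2.3, 8.3]
opening: 0.0078
gripper_force: 30.0
```

>>> send_rows(deltas=[[[-0.0016,0,-0.0005],0],[[-0.0016,0,0],0],[[-0.0016,0,0],0],[[-0.0016,0,0],0],[[-0.0016,0,0],0]])

```text
clock: 35.6
tool_pos: [0.4465, -0.2657, 0.1571]
orientation: [-180.0, -0.0, 173.9]
force: [-4.2, 3.2, 11.6]
opening: 0.008
gripper_force: 30.0
```

>>> send_rows(deltas=[[[0.0026,0,-0.0006],0],[[0.0026,0,-0.0003],0],[[0.0026,0,0],0],[[0.0026,0,0],0],[[0.0026,0,0],0]])

```text
clock: 36.02
tool_pos: [0.446, -0.2656, 0.1571]
orientation: [-180.0, 0.1, 173.9]
force: [1.8, 0.4, 7.1]
opening: 0.0085
gripper_force: 30.0
```

>>> send_rows(deltas=[[[-0.0005,0,0.0004],0],[[-0.0005,0,0.0004],0],[[-0.0005,0,0.0004],0],[[-0.0005,0,0.0004],0],[[-0.0005,0,0.0004],0]])

```text
clock: 36.43
tool_pos: [0.4462, -0.2657, 0.1571]
orientation: [-180.0, 0.1, 174.0]
force: [-0.2, 2.3, 10.6]
opening: 0.0075
gripper_force: 30.0
```

>>> send_rows(deltas=[[[0,0,-0.0005],0],[[0,0,-0.0005],0],[[0,0,-0.0005],0],[[0,0,-0.0005],0],[[0,0,-0.0005],0]])

```text
clock: 36.85
tool_pos: [0.4461, -0.2657, 0.1571]
orientation: [-180.0, 0.1, 173.9]
force: [-0.1, 0.0, 7.0]
opening: 0.0077
gripper_force: 30.0
```

>>> send_rows(deltas=[[[0,0,0],0],[[0,0,0],0],[[0,0,0],0],[[0,0,0],0],[[0,0,0],0]], gripper=0.3)

```text
clock: 37.27
tool_pos: [0.4449, -0.2654, 0.1561]
orientation: [180.0, -0.0, 173.9]
force: [0.2, 0.1, -0.2]
opening: 0.026
gripper_force: 0.0
```

>>> send_rows(deltas=[[[0,0,-0.02],0],[[0,0,-0.045],0],[[0,0,-0.06],0],[[0,0,-0.06],0],[[0,0,-0.06],0]])

```text
clock: 37.68
tool_pos: [0.4454, -0.2654, 0.2048]
orientation: [180.0, 0.1, 173.9]
force: [0.3, 0.6, -1.0]
opening: 0.0264
gripper_force: 0.0
```

>>> send_rows(deltas=[[[0,0,0],0],[[0,0,0],0],[[0,0,0],0],[[0,0,0],0],[[0,0,0],0]], gripper=0)

```text
clock: 38.1
tool_pos: [0.4451, -0.2654, 0.204]
orientation: [180.0, -0.0, 173.9]
force: [0.0, -0.0, 0.4]
opening: 0.0017
gripper_force: 0.0
```

```bash
python3 - <<'E'
from h import *
q=ctrl.snapshot('wrist');s=ctrl.snapshot('scene')
im=np.hstack([cv2.resize(q['color'],(400,300)),cv2.resize(s['color'][200:290,110:230],(400,300),interpolation=cv2.INTER_CUBIC)])
cv2.imwrite('pics/w7.png',im[:,:,::-1]);o=ctrl.get_obs();print(o['tool_pos'],o['opening'],o['force'])
E
```

```text
[ 0.44515728 -0.26540895  0.20415362] 0.0001642230346817313 [ 0.96653974 -0.45836137 -0.39055533]
```

View pics/w7.png

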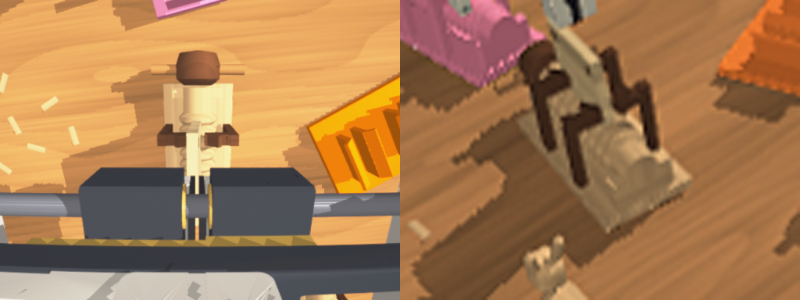

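The leaf is standing between the yokes. I'll press gently on its top edge with closed fingers to confirm the height (home means fingertip z ≈ 0.121).

>>> send_rows(deltas=[[[-0.001,0,0.005],0],[[-0.001,0,0.01],0],[[-0.001,0,0.015],0],[[-0.001,0,0.0175],0],[[-0.001,0,0.0175],0]])

```text
clock: 38.62
tool_pos: [0.4456, -0.2654, 0.1896]
orientation: [180.0, -0.1, 173.9]
force: [-0.1, 0.6, 0.3]
opening: 0.0002
gripper_force: 0.0
```

>>> send_rows(deltas=[[[0,0,0.0005],0],[[0,0,0.001],0],[[0,0,0.0015],0],[[0,0,0.002],0],[[0,0,0.002],0]])

```text
clock: 39.03
tool_pos: [0.446, -0.2655, 0.1888]
orientation: [-180.0, 0.0, 173.9]
force: [-0.4, 0.5, 0.1]
opening: 0.0005
gripper_force: 0.0
```

>>> send_rows(deltas=[[[0,0,0.0005],0],[[0,0,0.001],0],[[0,0,0.001],0],[[0,0,0.001],0],[[0,0,0.001],0]])

```text
clock: 39.45
tool_pos: [0.4461, -0.2655, 0.188]
orientation: [-180.0, 0.0, 173.9]
force: [0.4, 0.1, 0.5]
opening: 0.0006
gripper_force: 0.0
```

>>> send_rows(deltas=[[[0,0,0.0005],0],[[0,0,0.001],0],[[0,0,0.001],0],[[0,0,0.001],0],[[0,0,0.001],0]])

```text
clock: 39.87
tool_pos: [0.446, -0.2655, 0.1872]
orientation: [180.0, -0.0, 173.9]
force: [0.4, -0.4, 0.3]
opening: 0.0007
gripper_force: 0.0
```

>>> send_rows(deltas=[[[0,0,0.0005],0],[[0,0,0.001],0],[[0,0,0.001],0],[[0,0,0.001],0],[[0,0,0.001],0]])

```text
clock: 40.28
tool_pos: [0.4462, -0.2656, 0.1869]
orientation: [-180.0, 0.0, 173.9]
force: [-1.6, 0.5, 6.0]
opening: 0.0005
gripper_force: 2.7
```

Contact came at TCP 0.187, so the top edge is at 0.121: the leaf is fully home. One more light press, then I'll lift clear.

>>> send_rows(deltas=[[[0,0,0.0005],0],[[0,0,0.0005],0],[[0,0,0.0005],0],[[0,0,0.0005],0],[[0,0,0.0005],0]])

```text
clock: 40.7
tool_pos: [0.4462, -0.2657, 0.1868]
orientation: [-180.0, 0.0, 173.9]
force: [-2.3, 0.9, 8.4]
opening: 0.0003
gripper_force: 4.1
```

>>> send_rows(deltas=[[[0,0,-0.01],0],[[0,0,-0.04],0],[[0,0,-0.08],0],[[0,0,-0.12],0],[[0,0,-0.13],0]])

```text
clock: 41.12
tool_pos: [0.4477, -0.2663, 0.2954]
orientation: [-179.9, 0.4, 174.0]
force: [1.3, -1.0, 0.6]
opening: 0.0002
gripper_force: 0.0
```

```bash
python3 - <<'E'
from h import *
s=ctrl.snapshot('scene')
for t in('leaf_1','jar','carving','bowl'): print(t,[(round(d['conf'],2),(np.array(d['xy'])*[512,384]).round(0).tolist()) for d in ctrl.boxes_of(s,t)])
o=ctrl.get_obs();print(o['tool_pos'],o['force'],o['clock'])
print(ctrl.close_job())
E
```

```text
leaf_1 [(0.86, [283.0, 168.0]), (0.72, [164.0, 218.0]), (0.53, [291.0, 157.0]), (0.3, [268.0, 259.0])]
jar []
carving [(0.93, [160.0, 294.0])]
bowl [(0.73, [317.0, 137.0]), (0.22, [291.0, 159.0])]
[ 0.44550534 -0.2652336   0.28905904] [ 0.3325263  -0.03065488 -1.43248914] 41.3667
the job is handed in; nothing more can be done
None
```

The leaf from the rack's left-most slot (+y) fits the near vice screw and stands pressed fully home about 4 mm from mid-thread. The other two rode about 3 mm high all along and are back in their slots; the job was handed in at 41 s, with pressing forces below 19 N and the jar, carving and bowl never approached (the jar went undetected in the last picture).

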